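# Hold the tea infuser over a second cup

### The arm

A 7-joint arm with a two-finger parallel gripper is mounted at the origin on a cart in front of the work surface, level with it; the furniture and walls round the work are solid. World frame = base frame: x ahead of the robot, y to its left, z up, the work surface at z = 0. Lengths are in m, angles in rad, forces in N, time in s.
With the tool pointing down it reaches from about 0.4 to 0.85 m from the base axis. Payload 4.5 kg.
Tool frame: the origin (TCP) lies at the centre of the arm's flange, where the gripper is bolted on; the fingertips stand 166 mm ahead of it and the grasp point (between the pads) lies 147 mm ahead of it (r.grip_depth is the distance from the TCP to the grasp point, in m); z points along the fingers, y is the line along which they close (so a half turn about z gives the same grasp; the last joint's range is limited). The gripper opens to 88 mm and grips with 3 to 60 N. Pads are 18 mm wide; open, the fingers measure 123 mm over their backs; the gripper's body (75 mm by 187 mm) begins 45 mm behind the grasp point.
Start: joints at [-1.228, 0.689, -0.195, 1.565, 0.157, 0.902, -0.215], TCP at [0.19, 0.595, 0.405] pointing down, gripper open.
Joint ranges: [-3.01, 3.01], [-0.46, 2.08], [-1.47, 1.51], [0.13, 2.56], [-1, 4.14], [0.04, 2.09], [-2.66, 2.66]. Speed limits (rad/s): [2.57, 2.57, 3.14, 3.14, 3.14, 3.14, 3.14].

### API

Orientations are given as a unit quaternion [x, y, z, w].
In Python, from plant import status, cams, r, finder gives the robot as it stands.
- The arm moves only by the tool play_rows, never from a script. Its argument "rows" is a list of rows, each a list of 7 numbers: the opening in per cent of the stroke, from 0 (shut) to 100 (fully open), then the shift along the tool's x, y, z in m, then the turn, a rotation vector about the tool's x, y, z in degrees. A call has 1 to 8 rows; each row shifts and turns the commanded pose from where the row before left it, along the tool's axes as they then stand; what a row does not reach is not made up. A row lasts 1/8 s, in which the tool goes at most 62.5 mm and 10.7 degrees, less where a joint would pass 70% of its speed; a pose out of reach is approached as far as the arm can. A call with a gripper value outside its range is refused whole. The fingers move at their own pace and stop on an object; "grip_force" is the grip in N (left out, the last holds). Time passes only in rows, so rows that do not move let the fingers close. It gives the time, the measured TCP pose, the force, the opening and the grip force at its end, in the units of the state.
- status.get_state(): the state, without advancing time (a new reading comes with each control period).
- cams.snapshot(name): name is "side" or "top"; returns the picture (384x512x3 uint8, red, green, blue); there is no depth.
- cams.camera_params(name): a dict with "vfov" (degrees; the focal length in pixels is half the picture's height over the tangent of half this angle, whatever the lens; pixels are square), "cx", "cy" (the principal point, pixels), "distortion" ([k1, k2, p1, p2, k3] as OpenCV has them; the pictures are not rectified), "R" (3x3) and "t" (3): a world point X has camera coordinates R X + t. Camera axes: x right, y down, z forward; pixel columns grow to the right and rows downward; lengths in m; the calibration is good to about 2 mm. A picture is of the moment at which its call begins. camera_params takes no time and is no camera call.
- r.finish_job(): hands the job in; it is judged then, once.
Trained networks look in the newest picture that a camera, given by its name, has taken for a name from the list of things; names that differ only in an ending like _2 or _b are one class to them, and where a whole thing is asked for, a point or a joint stands for the part that bears it (a point fixed in the world has none). Each returns a list of dicts, best first, with "score" (0 to 1); they miss things now and then, are a little off and sometimes report something else, mostly with a low value. They report only what shows in the picture. A call takes as long as a camera call. They do not tell look-alikes from the thing itself.
- finder.spot_in(camera, label): "at" ([x, y, z] in m, in the coordinates of the camera as it stood for that picture, good to about 4 mm: the middle of the surface that is visible of it).
- finder.regions_of(camera, label): "mask" (384x512 bool, what is visible of it).
The state is a dict: "clock": time; "q": joint angles; "qd": joint speeds; "joint_torque": joint torques, N m; "tool_pos": TCP position; "eef_rot": TCP orientation; "contact_force": force on the tool from outside, world axes, zero at the start; "moment": the same for the moment, N m; "opening": opening from 0.0 (shut) to 1.0 (fully open); "finger_force": force on a finger pad.
Only numpy, scipy, OpenCV 4.12 (cv2) and the standard library are available. Lean on these libraries where they do the work, as an engineer would, in place of code of your own. Each camera call takes 0.05 s, during which the arm holds its last target. There are 200 camera calls.

### The job

Get a second cup out of the tea leaves still in the infuser: set the plain white mug upright on the wooden tray beside the blue bowl, without tipping it or letting it drop, then lift the infuser straight out of the spotted mug by its black grip and carry it to the white mug, clear over the jars and tin that stand between. Hold it there level, centred over the mug's mouth with the bottom of the basket about 15 mm (a finger's width) above the rim, so that I can pour from the kettle through it and watch the mug fill; the basket must never touch the white mug. Finish while still holding the infuser there: do not lower it in, put it down or let go. Leave the spotted mug, the blue bowl, the glass jar, the tin and the spice jar standing where they are.

Things in the scene. Friction and masses are not known exactly. Their poses are not given: they have to be found in the camera images.
- mug_plain: plain white straight mug, loose, about 0.28 kg: body 66 mm across outside, opening 55 mm, 85 mm high. Origin: on its underside, 15 mm off the body's axis towards the handle. z up; the handle (10 mm thick, 33 mm out, 14 to 73 mm up) points along its -y, so grip the body across its x. Starts upright on the worktop, front left, handle pointing left
- mug_plain_base (a point): centre of the round underside of the plain mug (on the body's axis; 15 mm along the mug's +y from its origin)
- mug_plain_mouth (a point): centre of the plain mug's mouth, at rim height, 85 mm above its underside; axes as the mug's
- tray: fixed wooden tray on the worktop at the right, 200 mm (its x) by 270 mm (its y), board 8 mm thick, lip 9 mm wide and 18 mm high all round (floor inside 182 x 252 mm); a steel bar handle rises to 43 mm at each short end (y = +-130 mm, 86 mm long). Origin: centre of its underside, on the worktop; z up. The blue bowl stands in the half with y < 0
- tray_free (a point): middle of the free half of the tray's floor, where a mug has room all round: tray x = 0, y = +45 mm, on the floor (z = 8 mm)
- bowl_blue: small blue plastic bowl, 84 mm across, 45 mm high, loose, standing on the tray in the half with tray y < 0 (near y = -74 mm). Origin: centre of its underside
- mug_spotted: white mug with blue spots, loose, about 0.32 kg, 92 mm across the rim, 93 mm high, tapering inward below; handle along its -y. Origin: on its underside; the body's axis lies 16 mm along its +y. It holds the infuser
- infuser: loose steel tea infuser, about 0.07 kg: mesh basket 44 mm across, 48 mm deep; at its rim a flat wire wing on either side (along its x, 112 mm tip to tip, 22 mm wide), by which it hangs on the spotted mug's rim; an arch over the basket carries a black grip. Origin: centre of the basket's underside, z up; at the start about 46 mm above the worktop, 5 mm of play round it, no catch
- infuser_grip (a point): centre of the infuser's black grip, a bar 40 mm long (infuser x), 12 mm wide (infuser y: close the fingers across this) and 14 mm high, on the basket's axis 90 mm above the basket's underside and 42 mm above the wings
- infuser_bottom (a point): centre of the underside of the infuser's basket (its lowest point)
- tea_jar: glass jar with a tan lid, 66 mm across, 98 mm high, loose, one of three things in a row (running away from the robot) between the spotted mug and the tray. Origin: centre of its underside
- tin: food tin, 57 mm across, 72 mm high, loose, in the same row; which of the three stands where changes. Origin: centre of its underside
- spice_jar: spice jar with a black cap, 40 mm across, 105 mm high, loose, in the same row. Origin: centre of its underside
Things that resemble listed ones, but are neither listed nor needed, are in the scene too. Leave any green look-alike of the mug_plain alone.

How it is judged:
On the way, in this order (a step that is already met when the one before it is completed fails the run):
1. the plain mug stands upright on the tray, let go of (z of mug_plain_base in the frame of tray between 0.004 and 0.012 m and x of mug_plain_base in the frame of tray between -0.09 and 0.09 m and y of mug_plain_base in the frame of tray between -0.125 and 0.125 m and angle between mug_plain's own z axis and vertical below 0.06 rad and linear speed of mug_plain below 0.02 m/s and contact force between each of the arm, the fingers and mug_plain below 0.2 N), for 0.3 s.
2. the infuser is held clear above the spotted mug's rim (z of infuser_bottom in the frame of mug_spotted above 0.1 m and contact force between the fingers and infuser above 0.5 N and contact force between infuser and mug_plain below 0.05 N and contact force between infuser and mug_spotted below 0.05 N), for 0.1 s.
At the end, for the whole second after the job is handed in: both mugs upright, the plain one on the tray's floor and not touched by the robot; the infuser held still by the fingers alone, level within 0.1 rad, its underside 4 to 30 mm above the plain mug's rim and centred within 8 mm over its mouth, touching neither mug (all of step 1 and horizontal distance between infuser_bottom and mug_plain_mouth below 0.008 m and z of infuser_bottom in the frame of mug_plain_mouth between 0.004 and 0.03 m and angle between each of infuser, mug_spotted's own z axis and vertical below 0.1 rad and linear speed of infuser below 0.02 m/s and contact force between the fingers and infuser above 0.5 N and contact force between infuser and mug_plain below 0.05 N and contact force between infuser and mug_spotted below 0.05 N); the arm keeps its last pose, push and grip.
It fails at once if the infuser touches the plain mug (contact force between infuser and mug_plain above 0.3 N).
It fails at once if the plain mug is tipped (more than 0.4 rad) (angle between mug_plain's own z axis and vertical above 0.4 rad).
It fails at once if the plain mug is dropped onto the tray: nothing holds it while it is more than 12 mm above the tray's floor (z of mug_plain_base in the frame of tray above 0.02 m and contact force between anything else and mug_plain below 0.01 N).
It fails at once if the spotted mug, the blue bowl, the glass jar, the tin or the spice jar is shoved more than 25 mm or tipped (distance of any of tea_jar, tin, spice_jar, bowl_blue, mug_spotted from where it was at the start of the episode above 0.025 m or angle between any of tea_jar, tin, spice_jar, bowl_blue, mug_spotted's own z axis and vertical above 0.3 rad).
It also fails if it takes over 56 s, if anything falls off the work surface, if the arm or the gripper's body presses on something with over 40 N, if the wrist force passes 120 N, or if a joint passes its speed limit or range.

## Working session

There is one attempt and no reset: what is moved stays moved. The work goes in short steps, Python scripts to look and compute and a tool call to move; the robot and the scene stay as the last step left them, time stands still between calls to the robot, and variables do not carry over. Pictures are saved under pics/ and viewed, at most 10 in all, crops included, and the job is handed in when it is done.

Besides the shell and the picture viewer there is one more tool, called after "Request:" as name(argument=value, ...) on one line, values as JSON. play_rows: Moves the arm, as the interface text tells. Its arguments: {"type":"object","properties":{"rows":{"type":"array","items":{"type":"array","items":{"type":"number"}}},"grip_force":{"type":"number"}},"required":["rows"]}

```bash
mkdir -p pics; ls; cat > h.py <<'E'
import numpy as np, cv2
from plant import status, cams, r, finder
from scipy.spatial.transform import Rotation as Ro
def P(n):
    p=cams.camera_params(n); f=192/np.tan(np.radians(p['vfov'])/2)
    K=np.array([[f,0,p['cx']],[0,f,p['cy']],[0,0,1.]])
    return K,np.array(p['distortion'],float),np.array(p['R']),np.array(p['t'])
def ray(n,uv):
    K,d,R,t=P(n); u=cv2.undistortPoints(np.array(uv,float).reshape(-1,1,2),K,d).reshape(-1,2)
    return -R.T@t, np.c_[u,np.ones(len(u))]@R
def onz(n,uv,z):
    c,d=ray(n,uv); z=np.asarray(z,float); return c+d*((z-c[2])/d[:,2])[:,None]
def proj(n,X):
    K,d,R,t=P(n); return cv2.projectPoints(np.array(X,float).reshape(-1,3),cv2.Rodrigues(R)[0],t,K,d)[0].reshape(-1,2)
def w(n,a):
    K,d,R,t=P(n); return R.T@(np.array(a)-t)
E
python3 - <<'E'
from h import *
np.set_printoptions(precision=3,suppress=True)
for n in('top','side'):
    im=cams.snapshot(n); cv2.imwrite(f'pics/{n}0.png',im[...,::-1]); print(n,-P(n)[2].T@P(n)[3])
    for l in('mug_plain','tray','bowl_blue','mug_spotted','infuser','infuser_grip','tea_jar','tin','spice_jar'):
        print(l,[(round(s['score'],2),w(n,s['at']),proj(n,w(n,s['at']))[0].round()) for s in finder.spot_in(n,l)[:3]])
s=status.get_state();print(s)
E
```

```text
pics
top [0.298 0.108 1.376]
mug_plain [(0.77, array([0.423, 0.526, 0.046]), array([116., 232.])), (0.71, array([0.429, 0.23 , 0.014]), array([208., 230.]))]
tray [(0.89, array([ 0.457, -0.208,  0.009]), array([336., 221.]))]
bowl_blue [(0.69, array([ 0.457, -0.304,  0.028]), array([366., 220.])), (0.68, array([0.59 , 0.163, 0.098]), array([226., 178.])), (0.3, array([0.593, 0.171, 0.069]), array([224., 179.]))]
mug_spotted [(0.92, array([0.594, 0.174, 0.067]), array([223., 179.]))]
infuser [(0.73, array([0.588, 0.168, 0.096]), array([225., 179.]))]
infuser_grip [(0.74, array([0.592, 0.162, 0.095]), array([227., 177.]))]
tea_jar [(0.71, array([0.432, 0.058, 0.1  ]), array([259., 226.]))]
tin [(0.7, array([0.642, 0.052, 0.068]), array([260., 164.]))]
spice_jar [(0.6, array([0.547, 0.05 , 0.105]), array([261., 190.]))]
side [-0.298 -0.366  1.163]
mug_plain [(0.79, array([0.413, 0.225, 0.052]), array([213., 212.])), (0.62, array([0.437, 0.496, 0.068]), array([155., 178.])), (0.57, array([0.397, 0.364, 0.052]), array([178., 201.]))]
tray [(0.62, array([ 0.439, -0.214,  0.007]), array([33
[... 275 characters left out ...]
, array([253., 178.]))]
tea_jar [(0.82, array([0.411, 0.046, 0.079]), array([259., 228.]))]
tin [(0.7, array([0.631, 0.046, 0.066]), array([289., 187.]))]
spice_jar [(0.86, array([0.536, 0.047, 0.076]), array([276., 202.]))]
{'clock': 1.0, 'q': array([-1.228,  0.689, -0.195,  1.565,  0.157,  0.902, -0.215]), 'qd': array([ 0.   , -0.001, -0.   , -0.001, -0.001,  0.004, -0.   ]), 'joint_torque': array([ -0.001, -52.748,  -1.267, -15.375,  -0.052,  -0.001,   0.   ]), 'tool_pos': array([0.19 , 0.595, 0.405]), 'eef_rot': array([0.154, 0.988, 0.   , 0.   ]), 'contact_force': array([0.504, 0.351, 0.358]), 'moment': array([-0.001, -0.027, -0.019]), 'finger_force': 0.0, 'opening': 0.9989933177094056}
```

View pics/top0.png

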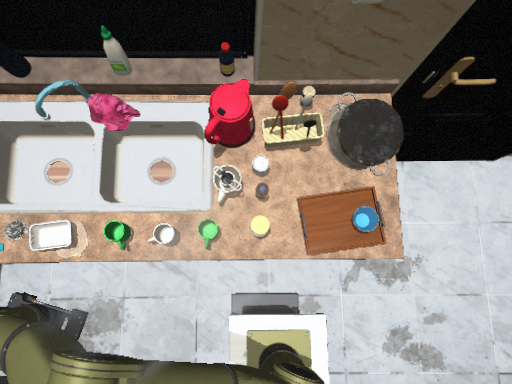

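View pics/side0.png

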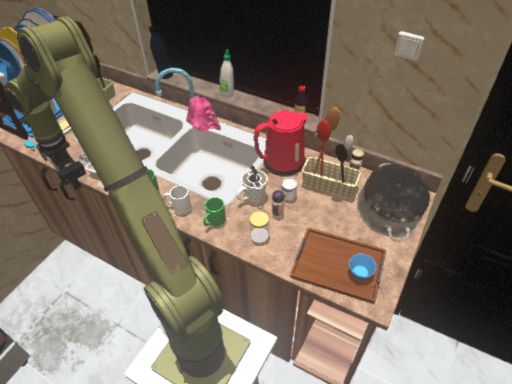

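Candidates for the plain mug in the top picture are the green mugs at (116,232) and (208,232) and the white one at (163,234). The spotted mug holding the infuser is at (227,180). By the description I choose (163,234), and I'll check it in a close crop.

```bash
python3 - <<'E'
import cv2,numpy as np
t=cv2.imread('pics/top0.png');s=cv2.imread('pics/side0.png')
z=lambda i,u,v,a,b:cv2.resize(i[v:v+b,u:u+a],(400,300),interpolation=cv2.INTER_CUBIC)
cv2.imwrite('pics/c0.png',np.vstack([np.hstack([z(t,135,212,56,42),z(t,199,158,56,42)]),np.hstack([z(s,152,175,56,42),z(t,290,180,106,80)])]))
E
```

```text
(no output)
```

View pics/c0.png

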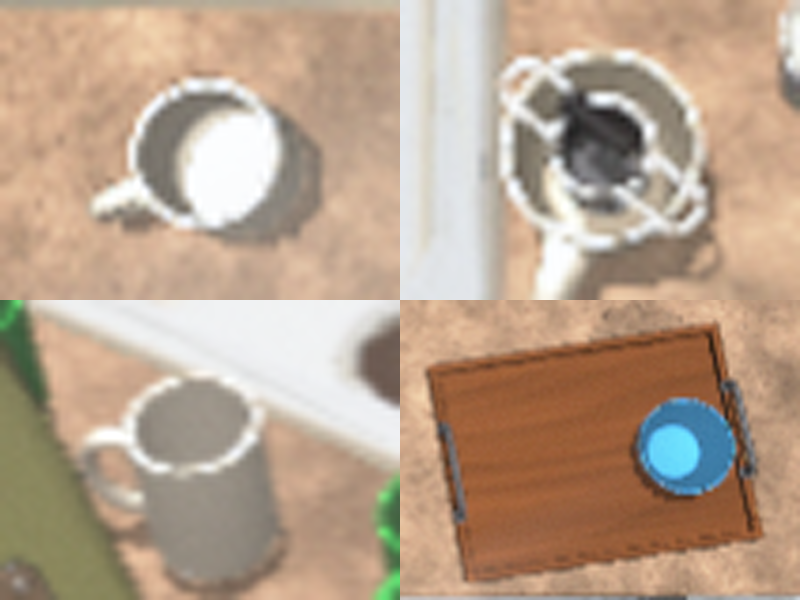

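The top-left crop confirms a plain white mug: mouth centre at about (163.5,233), handle tip at (148,241), pointing left. The spotted mug's rim is centred at about (227,178), with the wings on the diagonal from (214,168) to (240,188). The tray corners are also clear.

```bash
python3 - <<'E'
from h import *
np.set_printoptions(precision=4,suppress=True)
def c(x,y,u,v,s): return [u+(x+.5)/s-.5, v+(y+.5)/s-.5]
a=400/56;b=400/106
m=onz('top',[c(206,154,135,212,a)],.085)[0];h=onz('top',[c(97,210,135,212,a)],.044)[0]
ms=onz('side',[c(194,124,152,175,a)],.085)[0]
print('mug top',m,'side',ms,'hdl tip dist',np.linalg.norm((h-m)[:2]),'dir',np.degrees(np.arctan2(*(h-m)[1::-1])))
# circle-fit check: predicted extent
th=np.linspace(0,2*np.pi,60)
for n in('top','side'):
    p=proj(n,[[m[0]+.033*np.cos(t),m[1]+.033*np.sin(t),.085] for t in th]);print(n,p.min(0),p.max(0))
print('obs top',c(132,78,135,212,a),c(281,230,135,212,a),'side',c(122,72,152,175,a),c(265,175,152,175,a))
sp=onz('top',[c(203.5,146.5,199,158,a)],.093)[0];print('spotted rim',sp)
w1,w2=onz('top',[c(113,78,199,158,a),c(298,217,199,158,a)],.094)
print('wings',w1,w2,(w1+w2)/2,np.linalg.norm(w1-w2),np.degrees(np.arctan2(*(w1-w2)[1::-1])))
q=np.array([[30,68],[317,22],[360,235],[67,280]])
T=onz('top',[c(x,y,290,180,b) for x,y in q],.018)
ctr=T.mean(0);print('tray',T[:,:2],ctr, [np.linalg.norm(T[i]-T[i-1]) for i in range(4)])
yd=(T[0]+T[3]-T[1]-T[2])[:2];yd/=np.linalg.norm(yd);print('tray y dir',np.degrees(np.arctan2(yd[1],yd[0])),'free',ctr[:2]+.045*yd)
bw=onz('top',[c(287,146,290,180,b)],.045)[0];print('bowl',bw,(bw-ctr)[:2]@yd)
for n in('top','side'):
  for l in('mug_plain','tray'):
    for g in finder.regions_of(n,l)[:3]:
        k=g['mask'].astype(np.uint8); ys,xs=np.nonzero(k); print(n,l,round(g['score'],2),xs.mean(),ys.mean(),xs.min(),xs.max(),ys.min(),ys.max())
        if l=='tray':
            bx=cv2.boxPoints(cv2.minAreaRect(np.c_[xs,ys].astype(np.float32)));print(onz(n,bx,.012)[:,:2],onz(n,bx,.012).mean(0))
print(status.get_state()['opening'])
E
```

```text
mug top [0.413  0.3642 0.085 ] side [0.4103 0.3644 0.085 ] hdl tip dist 0.06092371787271044 dir 110.63560566898536
top [152.9909 222.834 ] [173.7881 243.524 ]
side [169.768  184.5509] [188.6761 198.5729]
obs top [153.05, 222.49] [173.91, 243.76999999999998] side [168.65, 184.65] [188.67, 199.07]
spotted rim [0.5901 0.1608 0.093 ]
wings [0.6225 0.2023 0.094 ] [0.5567 0.1177 0.094 ] [0.5896 0.16   0.094 ] 0.10717237564772696 52.133843124166276
tray [[ 0.5365 -0.0785]
 [ 0.5773 -0.3424]
 [ 0.3834 -0.3671]
 [ 0.3454 -0.105 ]] [ 0.4607 -0.2232  0.018 ] [np.float64(0.1929172345600596), np.float64(0.2669804331371346), np.float64(0.1954891622322126), np.float64(0.2648441260523376)]
tray y dir 98.5155675266962 free [ 0.454  -0.1787]
bowl [ 0.4601 -0.2994  0.045 ] -0.07523299634176936
top mug_plain 0.82 117.31914893617021 232.59787234042554 104 130 221 248
top mug_plain 0.79 207.61340206185568 230.13659793814432 197 218 218 248
top mug_plain 0.67 163.47196261682242 234.46495327102804 147 176 224 244
top tray 0.78 338.27533549282737 220.65849143914855 297 385 187 255
[[ 0.5403 -0.073 ]
 [ 0.5841 -0.3583]
 [ 0.3789 -0.3755]
 [ 0.3372 -0.0982]] [ 0.4601 -0.2262  0.012 ]
side mug_plain 0.6 213.97318007662835 212.26053639846742 203 224 198 226
side mug_plain 0.58 178.69565217391303 199.27788279773156 163 190 185 213
1.0006405658282949
```

```bash
cat >> h.py <<'E'
def go(x,y,z,yaw=None):
    "remaining yaw turn about tool z (deg) so that tool y is at yaw, then shift in the turned tool axes"
    s=status.get_state(); R=Ro.from_quat(s['eef_rot']).as_matrix()
    ty=np.degrees(np.arctan2(R[1,1],R[0,1])); dz=0
    if yaw is not None: dz=-((yaw-ty+90)%180-90)
    R2=R@Ro.from_rotvec([0,0,np.radians(dz)]).as_matrix()
    tilt=np.degrees(np.arccos(-R[2,2]))
    print('clk %.2f pos'%s['clock'],s['tool_pos'].round(4),'yaw %.1f tilt %.2f turn %.1f'%(ty,tilt,dz),'shift mm',(R2.T@(np.array([x,y,z])-s['tool_pos'])*1e3).round(1),
     'q',s['q'].round(2),'open %.3f ff %.1f'%(s['opening'],s['finger_force']),'F',s['contact_force'].round(1),'tool z tilt xy',R[:2,2].round(4))
E
python3 -c "
from h import *
go(.412,.364,.31,20)"
```

```text
clk 1.20 pos [0.1899 0.5954 0.4047] yaw 72.3 tilt 0.00 turn 52.3 shift mm [-293.4  129.5   94.7] q [-1.23  0.69 -0.19  1.57  0.16  0.9  -0.22] open 1.001 ff 0.0 F [ 0.5  0.3 -0.7] tool z tilt xy [0. 0.]
```

Request:
play_rows(rows=[[100, 0, 0, 0, 0, 0, 10.5], [100, 0, 0, 0, 0, 0, 10.5], [100, 0, 0, 0, 0, 0, 10.5], [100, 0, 0, 0, 0, 0, 10.5], [100, 0, 0, 0, 0, 0, 10.3], [100, 0, 0, 0, 0, 0, 0]])

```text
clock: 1.95
tool_pos: [0.1897, 0.5956, 0.4047]
eef_rot: [0.573, 0.82, 0.0, 0.0]
contact_force: [0.1, -0.2, -0.5]
opening: 1.001
finger_force: 0.0
```

Request:
play_rows(rows=[[100, -40, 0, 0, 0, 0, 0]])

```text
clock: 2.08
tool_pos: [0.2089, 0.5397, 0.4044]
eef_rot: [0.569, 0.822, 0.002, -0.002]
contact_force: [1.6, -1.2, 0.1]
opening: 1.0
finger_force: 0.0
```

I sent that last row in mm instead of m. The per-row cap limited it to 62.5 mm, in the intended direction, so no harm done. I'll use metres from here.

```bash
python3 -c "
from h import *
go(.412,.364,.31,20)"
```

```text
clk 2.08 pos [0.2089 0.5397 0.4044] yaw 20.6 tilt 0.28 turn 0.6 shift mm [-235.   130.7   93.3] q [-1.32  0.62  0.06  1.72 -0.05  0.79 -0.87] open 1.000 ff 0.0 F [ 1.6 -1.2  0.1] tool z tilt xy [-0.0009  0.0049]
```

Request:
play_rows(rows=[[100, -0.045, 0.026, 0.0, 0, 0, 0], [100, -0.045, 0.026, 0.02, 0, 0, 0], [100, -0.045, 0.026, 0.02, 0, 0, 0], [100, -0.045, 0.026, 0.02, 0, 0, 0], [100, -0.05, 0.026, 0.03, 0, 0, 0], [100, 0, 0, 0, 0, 0, 0], [100, 0, 0, 0, 0, 0, 0]])

```text
clock: 2.95
tool_pos: [0.4111, 0.3663, 0.3154]
eef_rot: [0.573, 0.82, 0.0, -0.001]
contact_force: [0.1, 0.7, -0.1]
opening: 1.001
finger_force: 0.0
```

```bash
python3 - <<'E'
from h import *
go(.412,.364,.202,20)
im=cams.snapshot('side'); cv2.imwrite('pics/s1.png',cv2.resize(im[130:250,120:280,::-1],(800,600),interpolation=cv2.INTER_CUBIC))
E
```

```text
clk 2.95 pos [0.4111 0.3663 0.3154] yaw 20.1 tilt 0.07 turn 0.1 shift mm [-2.600e+00  1.000e-01  1.134e+02] q [-0.81  0.72  0.    1.88 -0.01  0.54 -0.45] open 1.001 ff 0.0 F [ 0.1  0.7 -0.1] tool z tilt xy [-0.0006  0.0011]
```

View pics/s1.png

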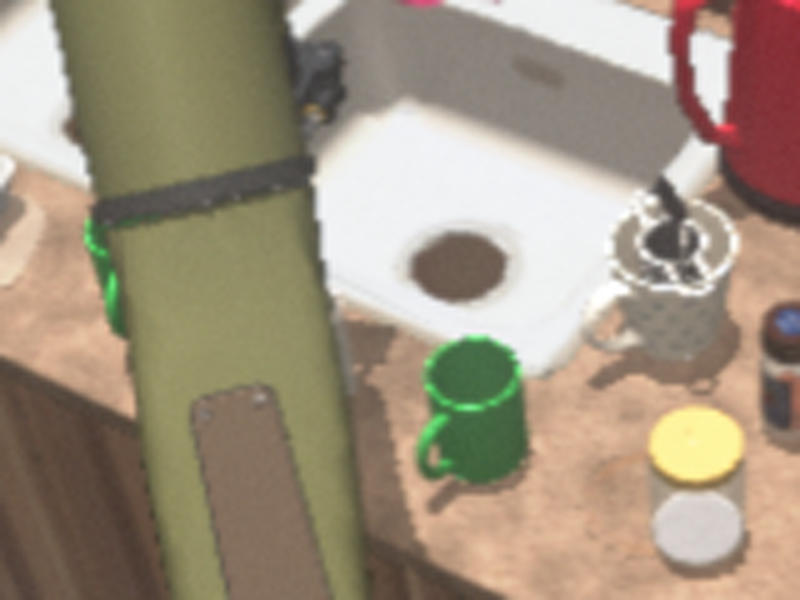

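The arm hides the white mug from the side camera; the green mug at (475,410) and the spotted mug at (670,270) are visible and untouched. I'll descend with the force readout as a check.

Request:
play_rows(rows=[[100, -0.0025, 0, 0.02, 0, 0, 0], [100, 0, 0, 0.02, 0, 0, 0], [100, 0, 0, 0.02, 0, 0, 0], [100, 0, 0, 0.018, 0, 0, 0], [100, 0, 0, 0.018, 0, 0, 0], [100, 0, 0, 0.017, 0, 0, 0], [100, 0, 0, 0, 0, 0, 0]], grip_force=15)

```text
clock: 3.88
tool_pos: [0.4117, 0.3634, 0.201]
eef_rot: [0.573, 0.819, -0.001, -0.0]
contact_force: [0.4, 0.1, -1.0]
opening: 0.998
finger_force: 0.0
```

```bash
python3 - <<'E'
from h import *
go(.412,.364,.202,20)
E
```

```text
clk 3.88 pos [0.4117 0.3634 0.201 ] yaw 20.0 tilt 0.14 turn 0.0 shift mm [ 0.5  0.5 -1. ] q [-0.81  0.91  0.    1.93 -0.    0.3  -0.45] open 0.998 ff 0.0 F [ 0.4  0.1 -1. ] tool z tilt xy [-0.0018 -0.0016]
```

Request:
play_rows(rows=[[90, 0, 0, 0, 0, 0, 0], [82, 0, 0, 0, 0, 0, 0], [78, 0, 0, 0, 0, 0, 0], [72, 0, 0, 0, 0, 0, 0], [60, 0, 0, 0, 0, 0, 0], [50, 0, 0, 0, 0, 0, 0], [50, 0, 0, 0, 0, 0, 0], [50, 0, 0, 0, 0, 0, 0]], grip_force=18)

```text
clock: 4.88
tool_pos: [0.4125, 0.3637, 0.2028]
eef_rot: [0.574, 0.819, 0.001, 0.0]
contact_force: [0.9, 0.4, 6.7]
opening: 0.741
finger_force: 18.0
```

Request:
play_rows(rows=[[50, 0, 0, -0.01, 0, 0, 0], [50, 0, 0, -0.02, 0, 0, 0], [50, 0, 0, -0.03, 0, 0, 0], [50, 0, 0, -0.04, 0, 0, 0], [50, 0, 0, -0.04, 0, 0, 0], [50, 0, 0, 0, 0, 0, 0], [50, 0, 0, 0, 0, 0, 0]])

```text
clock: 5.75
tool_pos: [0.4115, 0.3631, 0.3416]
eef_rot: [0.573, 0.819, -0.001, -0.0]
contact_force: [0.2, -0.7, -3.0]
opening: 0.737
finger_force: 18.0
```

```bash
python3 - <<'E'
from h import *
go(.454,-.179,.345,8.5)
E
```

```text
clk 5.75 pos [0.4115 0.3631 0.3416] yaw 20.0 tilt 0.13 turn 11.5 shift mm [-542.4  -38.1   -2.7] q [-0.81  0.68  0.01  1.87 -0.01  0.6  -0.45] open 0.737 ff 18.0 F [ 0.2 -0.7 -3. ] tool z tilt xy [-0.0017 -0.0015]
```

Request:
play_rows(rows=[[50, 0, 0, -0.01, 0, 0, 6], [50, 0, 0, -0.01, 0, 0, 5.5], [50, -0.02, -0.002, 0, 0, 0, 0], [50, -0.04, -0.003, 0, 0, 0, 0], [50, -0.045, -0.003, 0, 0, 0, 0], [50, -0.045, -0.003, 0, 0, 0, 0], [50, -0.045, -0.003, 0, 0, 0, 0], [50, -0.045, -0.003, 0, 0, 0, 0]])

```text
clock: 6.75
tool_pos: [0.4298, 0.1206, 0.3613]
eef_rot: [0.652, 0.758, -0.002, -0.001]
contact_force: [0.3, -1.5, -2.2]
opening: 0.742
finger_force: 18.0
```

Request:
play_rows(rows=[[50, -0.045, -0.003, 0, 0, 0, 0], [50, -0.045, -0.003, 0, 0, 0, 0], [50, -0.045, -0.003, 0, 0, 0, 0], [50, -0.045, -0.003, 0, 0, 0, 0], [50, -0.045, -0.003, 0, 0, 0, 0], [50, -0.04, -0.003, 0, 0, 0, 0], [50, -0.02, -0.002, 0, 0, 0, 0], [50, 0, 0, 0, 0, 0, 0]])

```text
clock: 7.75
tool_pos: [0.4515, -0.1634, 0.3612]
eef_rot: [0.654, 0.757, -0.001, -0.001]
contact_force: [0.5, -0.4, -2.3]
opening: 0.744
finger_force: 18.0
```

```bash
python3 - <<'E'
from h import *
go(.454,-.179,.211,8.5)
im=cams.snapshot('side'); cv2.imwrite('pics/s2.png',cv2.resize(im[150:342,230:486,::-1],(800,600),interpolation=cv2.INTER_CUBIC))
E
```

```text
clk 7.75 pos [ 0.4515 -0.1634  0.3612] yaw 8.3 tilt 0.18 turn -0.2 shift mm [-15.9   0.7 150.2] q [ 0.3   0.57 -0.07  2.04  0.08  0.53  0.31] open 0.744 ff 18.0 F [ 0.5 -0.4 -2.3] tool z tilt xy [-0.0031 -0.0002]
```

View pics/s2.png

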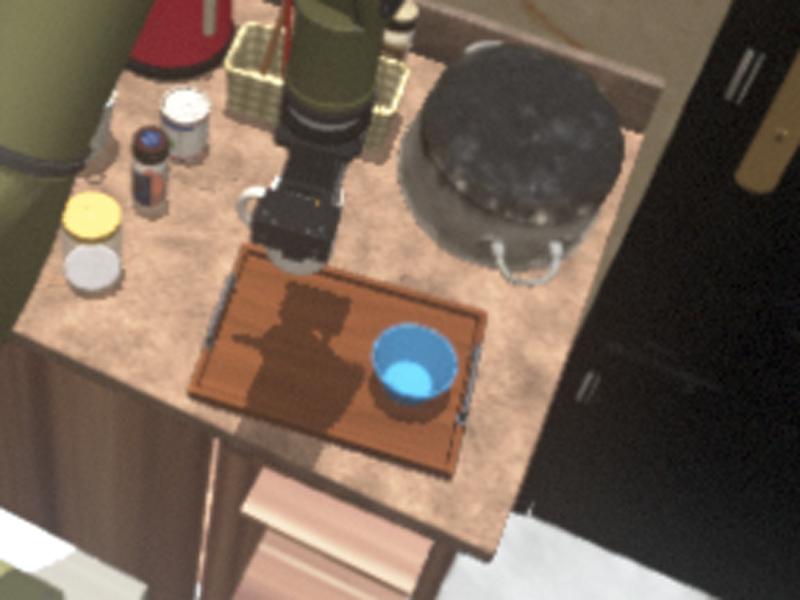

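The mug is held upright at (290,215) above the tray, with the bowl at (415,365) well clear. Next I lower it.

Request:
play_rows(rows=[[50, -0.008, 0.0007, 0.02, 0, 0, 0], [50, -0.008, 0, 0.03, 0, 0, 0], [50, 0, 0, 0.03, 0, 0, 0], [50, 0, 0, 0.03, 0, 0, 0], [50, 0, 0, 0.02, 0, 0, 0], [50, 0, 0, 0.01, 0, 0, 0], [50, 0, 0, 0.005, 0, 0, 0], [50, 0, 0, 0, 0, 0, 0]])

```text
clock: 8.8
tool_pos: [0.4564, -0.1766, 0.2175]
eef_rot: [0.652, 0.758, 0.0, 0.0]
contact_force: [0.6, -0.4, -2.4]
opening: 0.742
finger_force: 18.0
```

Request:
play_rows(rows=[[50, 0, 0, 0.0015, 0, 0, 0], [50, 0, 0, 0, 0, 0, 0]])

```text
clock: 9.05
tool_pos: [0.4564, -0.1769, 0.2162]
eef_rot: [0.653, 0.758, 0.0, 0.0]
contact_force: [0.4, 1.1, -2.9]
opening: 0.739
finger_force: 18.0
```

Request:
play_rows(rows=[[50, 0, 0, 0.002, 0, 0, 0], [50, 0, 0, 0.0015, 0, 0, 0], [50, 0, 0, 0, 0, 0, 0]])

```text
clock: 9.43
tool_pos: [0.4562, -0.1769, 0.2122]
eef_rot: [0.653, 0.758, -0.0, -0.0]
contact_force: [-0.2, 0.8, -2.0]
opening: 0.739
finger_force: 18.0
```

Request:
play_rows(rows=[[50, 0, 0, 0.0015, 0, 0, 0], [50, 0, 0, 0, 0, 0, 0]])

```text
clock: 9.68
tool_pos: [0.4563, -0.1769, 0.2108]
eef_rot: [0.653, 0.758, 0.0, 0.0]
contact_force: [-1.0, 0.5, -1.4]
opening: 0.739
finger_force: 18.0
```

Request:
play_rows(rows=[[50, 0, 0, 0.0015, 0, 0, 0], [50, 0, 0, 0, 0, 0, 0]])

```text
clock: 9.93
tool_pos: [0.4562, -0.1769, 0.2106]
eef_rot: [0.653, 0.758, 0.0, 0.0]
contact_force: [-0.6, 0.5, 14.3]
opening: 0.744
finger_force: 18.0
```

Contact. I back off 1 mm and open gently.

Request:
play_rows(rows=[[50, 0, 0, -0.0012, 0, 0, 0], [76, 0, 0, 0, 0, 0, 0], [80, 0, 0, 0, 0, 0, 0], [88, 0, 0, 0, 0, 0, 0], [95, 0, 0, 0, 0, 0, 0], [100, 0, 0, 0, 0, 0, 0], [100, 0, 0, 0, 0, 0, 0]])

```text
clock: 10.8
tool_pos: [0.4563, -0.1769, 0.2105]
eef_rot: [0.653, 0.758, 0.0, -0.0]
contact_force: [0.2, -0.6, -0.1]
opening: 0.997
finger_force: 0.0
```

Request:
play_rows(rows=[[100, 0, 0, -0.01, 0, 0, 0], [100, 0, 0, -0.02, 0, 0, 0], [100, 0, 0, -0.03, 0, 0, 0], [100, 0, 0, -0.04, 0, 0, 0], [100, 0, 0, -0.05, 0, 0, 0], [100, 0, 0, -0.05, 0, 0, 0], [100, 0, 0, 0, 0, 0, 0]])

```text
clock: 11.68
tool_pos: [0.4569, -0.1772, 0.4145]
eef_rot: [0.653, 0.757, 0.002, 0.004]
contact_force: [1.0, 0.1, -1.1]
opening: 1.001
finger_force: 0.0
```

```bash
python3 - <<'E'
from h import *
go(.59,.16,.41,-38)
im=cams.snapshot('top'); cv2.imwrite('pics/t3.png',im[...,::-1])
print(P('top')[3])
cv2.imwrite('pics/c3.png',cv2.resize(im[150:270,200:360,::-1],(800,600),interpolation=cv2.INTER_CUBIC))
E
```

```text
clk 11.68 pos [ 0.4569 -0.1772  0.4145] yaw 8.5 tilt 0.49 turn 46.5 shift mm [ 347.6 -102.8    4.8] q [ 0.34  0.5  -0.1   1.96  0.07  0.68  0.34] open 1.001 ff 0.0 F [ 1.   0.1 -1.1] tool z tilt xy [ 0.0083 -0.0025]
[0.09389494 0.54753856 1.297897  ]
```

View pics/c3.png

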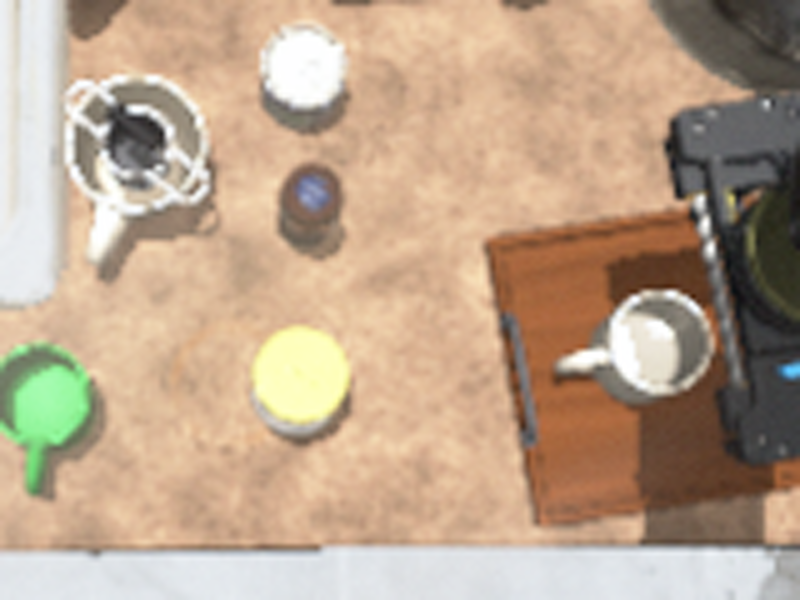

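The white mug stands upright on the tray, its mouth at crop (659,343) and handle pointing left; the bowl and jars are unmoved. Next I refine the mouth and infuser grip positions.

```bash
python3 - <<'E'
from h import *
np.set_printoptions(precision=4,suppress=True)
c=lambda x,y,u,v,s:[u+(x+.5)/s-.5, v+(y+.5)/s-.5]
print('mouth',onz('top',[c(659,343.5,200,150,5)],.093))
im=cams.snapshot('side')
print('side px of pred grip',proj('side',[[.5896,.16,.136]]),'grip hand px',onz('side',[c(669,197,120,130,5)],.136))
print('top px',proj('top',[[.5896,.16,.136]]))
t=cams.snapshot('top')
m=im[150:210,225:285]; 
A=cv2.resize(im[155:200,228:288,::-1],(400,300),interpolation=cv2.INTER_CUBIC);B=cv2.resize(t[158:200,199:255,::-1],(400,300),interpolation=cv2.INTER_CUBIC)
def draw(I,n,u,v,s):
    for yaw in (52.1,):
        d=np.array([np.cos(np.radians(yaw)),np.sin(np.radians(yaw)),0])*.020
        e=np.array([-d[1],d[0],0])*.3
        o=np.array([.5896,.16,.143])
        p=proj(n,[o+d+e,o-d+e,o-d-e,o+d-e]); p=((p-[u,v]+.5)*s-.5).round().astype(int)
        cv2.polylines(I,[p.reshape(-1,1,2)],True,(0,0,255),1)
C=A.copy();D=B.copy();draw(C,'side',228,155,400/60);draw(D,'top',199,158,400/56)
cv2.imwrite('pics/g.png',np.vstack([np.hstack([A,C]),np.hstack([B,D])]))
E
```

```text
mouth [[ 0.4551 -0.1747  0.093 ]]
side px of pred grip [[254.6762 169.2451]] grip hand px [[0.5885 0.1645 0.136 ]]
top px [[226.7551 175.2304]]
```

View pics/g.png

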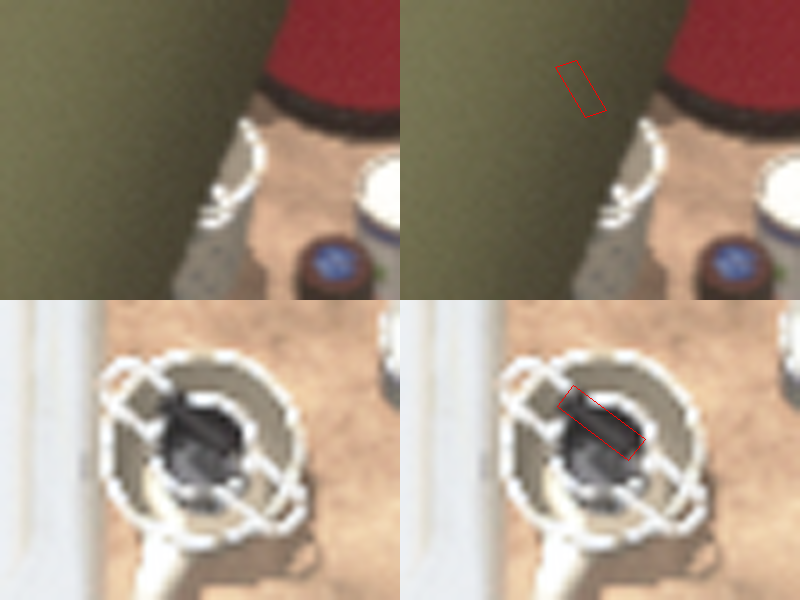

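```bash
python3 - <<'E'
from h import *
np.set_printoptions(precision=3,suppress=True)
# kettle base front/right/left in side0: bottom rim px; top view low parts
print(onz('side',[[264,158],[282,173],[303,165]],0))
for z in(0.05,.15,.2): print(z,onz('top',[[212,138],[230,146],[250,136],[206,130]],z)[:,:2].tolist())
go(.5894,.1612,.40,-38)
E
```

```text
[[0.781 0.228 0.   ]
 [0.74  0.126 0.   ]
 [0.819 0.072 0.   ]]
0.05 [[0.7416575533675893, 0.2143017443554271], [0.7127157533124804, 0.15243645575796766], [0.7481908492382845, 0.08338968644620819], [0.7705605233654751, 0.23515366120821155]]
0.15 [[0.7081883428359046, 0.2063179187472406], [0.6814296376772366, 0.149119160757649], [0.7142288288314331, 0.08528062484578909], [0.7349111469085811, 0.22559696476353097]]
0.2 [[0.6914537375700622, 0.20232600594314737], [0.6657865798596146, 0.14746051325748968], [0.6972478186280076, 0.08622609404557956], [0.717086458680134, 0.2208186165411907]]
clk 11.82 pos [ 0.456 -0.177  0.41 ] yaw 8.5 tilt 0.07 turn 46.5 shift mm [ 348.6 -102.7   10.1] q [ 0.34  0.5  -0.1   1.96  0.07  0.68  0.34] open 0.997 ff 0.0 F [-0.1  0.4 -0.1] tool z tilt xy [-0.001  0.   ]
```

Request:
play_rows(rows=[[100, 0, 0, 0, 0, 0, 9.3], [100, 0, 0, 0, 0, 0, 9.3], [100, 0, 0, 0, 0, 0, 9.3], [100, 0, 0, 0, 0, 0, 9.3], [100, 0, 0, 0, 0, 0, 9.3], [100, 0, 0, 0, 0, 0, 0], [100, 0.04, -0.012, 0, 0, 0, 0], [100, 0.04, -0.012, 0, 0, 0, 0]])

```text
clock: 12.82
tool_pos: [0.4866, -0.0985, 0.4097]
eef_rot: [0.898, 0.439, -0.001, -0.0]
contact_force: [0.3, -0.1, -0.3]
opening: 0.999
finger_force: 0.0
```

Request:
play_rows(rows=[[100, 0.045, -0.013, 0, 0, 0, 0], [100, 0.045, -0.013, 0, 0, 0, 0], [100, 0.045, -0.013, 0, 0, 0, 0], [100, 0.045, -0.013, 0, 0, 0, 0], [100, 0.045, -0.013, 0, 0, 0, 0], [100, 0.03, -0.01, 0, 0, 0, 0], [100, 0.012, -0.004, 0.01, 0, 0, 0], [100, 0, 0, 0, 0, 0, 0]])

```text
clock: 13.82
tool_pos: [0.588, 0.1598, 0.3986]
eef_rot: [0.898, 0.439, -0.002, -0.0]
contact_force: [-0.1, -0.7, 0.3]
opening: 0.998
finger_force: 0.0
```

```bash
python3 - <<'E'
from h import *
go(.5894,.1612,.283,-38)
E
```

```text
clk 13.82 pos [0.588  0.1598 0.3986] yaw -37.9 tilt 0.23 turn 0.1 shift mm [  2.3   0.4 115.6] q [-0.45  0.68  0.2   1.63 -0.17  0.85 -0.85] open 0.998 ff 0.0 F [-0.1 -0.7  0.3] tool z tilt xy [-0.0037 -0.0014]
```

Request:
play_rows(rows=[[50, 0.001, 0, 0.01, 0, 0, 0], [50, 0.001, 0, 0.02, 0, 0, 0], [50, 0, 0, 0.025, 0, 0, 0], [50, 0, 0, 0.025, 0, 0, 0], [50, 0, 0, 0.02, 0, 0, 0], [50, 0, 0, 0.015, 0, 0, 0], [50, 0, 0, 0, 0, 0, 0], [50, 0, 0, 0, 0, 0, 0]])

```text
clock: 14.82
tool_pos: [0.5903, 0.1612, 0.2862]
eef_rot: [0.899, 0.438, 0.001, 0.0]
contact_force: [0.8, 0.2, -0.2]
opening: 0.502
finger_force: 0.0
```

```bash
python3 - <<'E'
from h import *
go(.5894,.1612,.283,-38)
E
```

```text
clk 14.82 pos [0.5903 0.1612 0.2862] yaw -38.0 tilt 0.07 turn -0.0 shift mm [-0.6 -0.7  3.2] q [-0.43  0.83  0.15  1.72 -0.2   0.61 -0.82] open 0.502 ff 0.0 F [ 0.8  0.2 -0.2] tool z tilt xy [0.0012 0.0002]
```

Request:
play_rows(rows=[[40, 0, 0, 0.003, 0, 0, 0], [30, 0, 0, 0, 0, 0, 0], [24, 0, 0, 0, 0, 0, 0], [18, 0, 0, 0, 0, 0, 0], [10, 0, 0, 0, 0, 0, 0], [0, 0, 0, 0, 0, 0, 0], [0, 0, 0, 0, 0, 0, 0], [0, 0, 0, 0, 0, 0, 0]], grip_force=12)

```text
clock: 15.82
tool_pos: [0.59, 0.1616, 0.2826]
eef_rot: [0.899, 0.438, 0.0, -0.0]
contact_force: [-0.2, -0.7, 0.1]
opening: 0.134
finger_force: 11.9
```

Request:
play_rows(rows=[[0, 0, 0, -0.005, 0, 0, 0], [0, 0, 0, -0.012, 0, 0, 0], [0, 0, 0, -0.016, 0, 0, 0], [0, 0, 0, -0.02, 0, 0, 0], [0, 0, 0, -0.025, 0, 0, 0], [0, 0, 0, -0.025, 0, 0, 0], [0, 0, 0, -0.02, 0, 0, 0], [0, 0, 0, 0, 0, 0, 0]])

```text
clock: 16.82
tool_pos: [0.5904, 0.1615, 0.408]
eef_rot: [0.899, 0.438, 0.002, 0.0]
contact_force: [-0.3, 0.2, -1.4]
opening: 0.137
finger_force: 11.9
```

Request:
play_rows(rows=[[0, 0, 0, 0, 0, 0, 0], [0, 0, 0, 0, 0, 0, 0]])

```text
clock: 17.08
tool_pos: [0.5896, 0.1615, 0.4046]
eef_rot: [0.899, 0.438, -0.001, -0.0]
contact_force: [-0.8, 0.3, -0.3]
opening: 0.137
finger_force: 11.9
```

```bash
python3 - <<'E'
from h import *
go(.456,-.176,.41,-38)
im=cams.snapshot('top'); s=cams.snapshot('side')
cv2.imwrite('pics/l4.png',np.hstack([cv2.resize(im[130:250,180:280,::-1],(400,480),interpolation=cv2.INTER_CUBIC),cv2.resize(s[120:240,210:310,::-1],(400,480),interpolation=cv2.INTER_CUBIC)]))
E
```

```text
clk 17.07 pos [0.5896 0.1615 0.4046] yaw -38.0 tilt 0.11 turn 0.0 shift mm [-348.2  102.5   -4.9] q [-0.46  0.68  0.2   1.62 -0.17  0.86 -0.85] open 0.137 ff 11.9 F [-0.8  0.3 -0.3] tool z tilt xy [-0.0019 -0.0005]
```

View pics/l4.png

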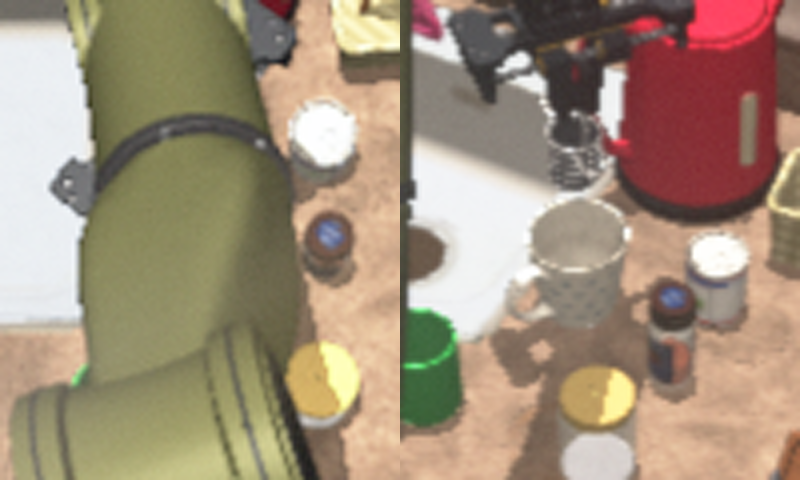

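The infuser hangs level in the gripper at crop (575,150), clear above the empty spotted mug; all the jars are standing. Now I carry it across.

Request:
play_rows(rows=[[0, -0.01, 0.003, -0.005, 0, 0, 0], [0, -0.02, 0.006, 0, 0, 0, 0], [0, -0.03, 0.009, 0, 0, 0, 0], [0, -0.03, 0.009, 0, 0, 0, 0], [0, -0.03, 0.009, 0, 0, 0, 0], [0, -0.03, 0.009, 0, 0, 0, 0], [0, -0.03, 0.009, 0, 0, 0, 0], [0, -0.03, 0.009, 0, 0, 0, 0]])

```text
clock: 18.18
tool_pos: [0.5089, -0.0452, 0.4108]
eef_rot: [0.899, 0.438, -0.0, 0.0]
contact_force: [0.7, -0.7, -0.6]
opening: 0.131
finger_force: 11.9
```

Request:
play_rows(rows=[[0, -0.03, 0.009, 0, 0, 0, 0], [0, -0.03, 0.009, 0, 0, 0, 0], [0, -0.03, 0.009, 0, 0, 0, 0], [0, -0.025, 0.007, 0, 0, 0, 0], [0, -0.015, 0.004, 0, 0, 0, 0], [0, -0.008, 0.002, 0, 0, 0, 0], [0, 0, 0, 0, 0, 0, 0], [0, 0, 0, 0, 0, 0, 0]])

```text
clock: 19.18
tool_pos: [0.4573, -0.1752, 0.4105]
eef_rot: [0.898, 0.439, 0.0, -0.0]
contact_force: [0.5, -0.4, -0.0]
opening: 0.135
finger_force: 11.9
```

```bash
python3 - <<'E'
from h import *
go(.456,-.176,.346,-38)
im=cams.snapshot('top'); s=cams.snapshot('side')
cv2.imwrite('pics/l5.png',np.hstack([cv2.resize(im[170:270,290:390,::-1],(400,400),interpolation=cv2.INTER_CUBIC),cv2.resize(s[190:290,285:385,::-1],(400,400),interpolation=cv2.INTER_CUBIC)]))
E
```

```text
clk 19.18 pos [ 0.4573 -0.1752  0.4105] yaw -37.9 tilt 0.04 turn 0.1 shift mm [-1.5 -0.5 64.5] q [ 0.17  0.51  0.15  1.97 -0.12  0.67 -0.26] open 0.135 ff 11.9 F [ 0.5 -0.4 -0. ] tool z tilt xy [0.0002 0.0007]
```

View pics/l5.png

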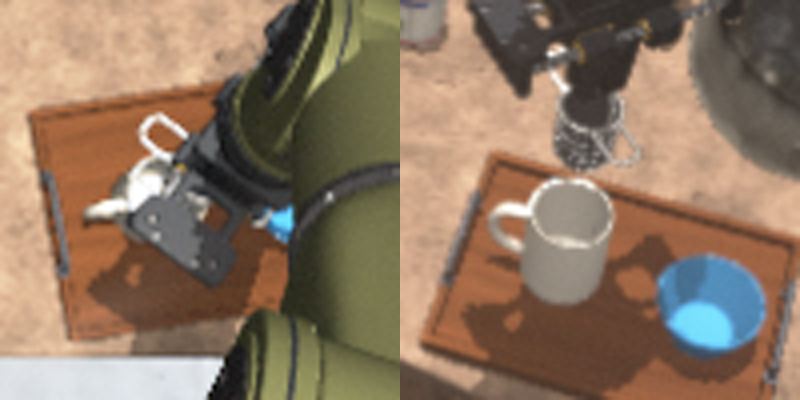

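The infuser hangs level at right-crop (585,130), above the upright white mug with its mouth at (572,214). I check both against predicted projections.

```bash
python3 - <<'E'
from h import *
np.set_printoptions(precision=4,suppress=True)
print('mouth side',onz('side',[[285+172.5/4-.4,190+214/4-.4]],.093))
th=np.linspace(0,2*np.pi,60)
def ext(c,r): 
    p=proj('side',[[c[0]+r*np.cos(t),c[1]+r*np.sin(t),c[2]] for t in th]);p=(p-[285,190]+.5)*4-.5;print(p.min(0)+[400,0],p.max(0)+[400,0])
s=status.get_state()['tool_pos']
print('mouth pred');ext([.456,-.176,.093],.033);ext([.455,-.1745,.093],.033)
print('bottom pred');ext([s[0],s[1],s[2]-.2366],.022);print('rim');ext([s[0],s[1],s[2]-.2366+.048],.022)
E
```

```text
mouth side [[ 0.4525 -0.1765  0.093 ]]
mouth pred
[531.0051 175.9787] [616.3635 245.9901]
[528.7103 176.151 ] [614.0755 246.1752]
bottom pred
[555.5536 121.975 ] [615.1702 169.3595]
rim
[562.3028  81.1223] [623.682  128.9223]
```

Request:
play_rows(rows=[[0, -0.0027, -0.0015, 0.005, 0, 0, 0], [0, 0, 0, 0.012, 0, 0, 0], [0, 0, 0, 0.015, 0, 0, 0], [0, 0, 0, 0.013, 0, 0, 0], [0, 0, 0, 0.01, 0, 0, 0], [0, 0, 0, 0.006, 0, 0, 0], [0, 0, 0, 0.003, 0, 0, 0], [0, 0, 0, 0, 0, 0, 0]])

```text
clock: 20.27
tool_pos: [0.4541, -0.1773, 0.3465]
eef_rot: [0.899, 0.438, 0.0, 0.0]
contact_force: [-0.6, -1.3, -1.1]
opening: 0.136
finger_force: 11.9
```

```bash
python3 - <<'E'
from h import *
go(.4545,-.1763,.3446,-38)
s=cams.snapshot('side')
A=cv2.resize(s[212:262,304:354,::-1],(600,600),interpolation=cv2.INTER_CUBIC)
p=status.get_state()['tool_pos']
th=np.linspace(0,2*np.pi,60)
for c,r,col in(([.4545,-.1763,.093],.033,(0,0,255)),([p[0],p[1],p[2]-.2366],.022,(0,255,0)),([p[0],p[1],p[2]-.2366+.048],.022,(255,0,0))):
    q=proj('side',[[c[0]+r*np.cos(t),c[1]+r*np.sin(t),c[2]] for t in th]);q=((q-[304,212]+.5)*12-.5).round().astype(int)
    cv2.polylines(A,[q.reshape(-1,1,2)],True,col,1)
cv2.imwrite('pics/f.png',A)
E
```

```text
clk 20.27 pos [ 0.4541 -0.1773  0.3465] yaw -38.0 tilt 0.01 turn 0.0 shift mm [ 1.1 -0.3  1.9] q [ 0.2   0.61  0.12  2.04 -0.14  0.49 -0.24] open 0.136 ff 11.9 F [-0.6 -1.3 -1.1] tool z tilt xy [0.0001 0.    ]
```

View pics/f.png

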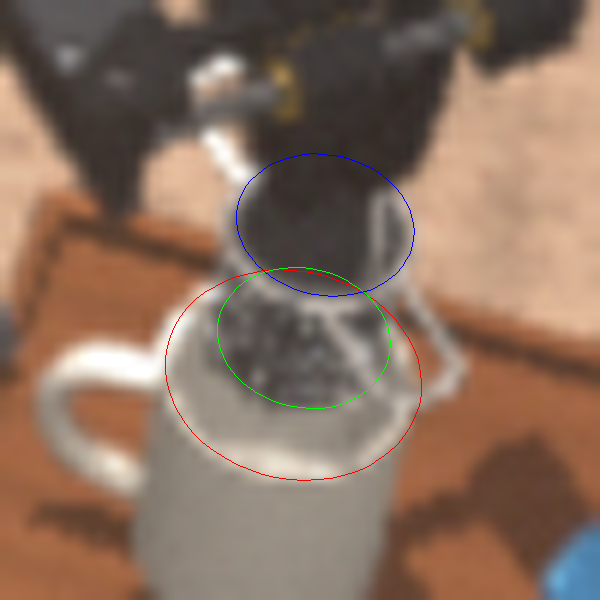

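The basket (bottom at about (300,335)) hangs level over the mouth (centre about (285,375)), inside the rim all round and roughly 1–2 mm off centre. A small trim, settle, then hand in.

Request:
play_rows(rows=[[0, 0, -0.001, 0.001, 0, 0, 0], [0, 0, 0, 0, 0, 0, 0], [0, 0, 0, 0, 0, 0, 0], [0, 0, 0, 0, 0, 0, 0], [0, 0, 0, 0, 0, 0, 0], [0, 0, 0, 0, 0, 0, 0]])

```text
clock: 21.08
tool_pos: [0.4533, -0.1767, 0.3455]
eef_rot: [0.899, 0.438, 0.0, -0.0]
contact_force: [0.2, 0.6, -0.8]
opening: 0.138
finger_force: 11.9
```

```bash
python3 - <<'E'
from h import *
go(.454,-.1763,.3446,-38)
print(r.finish_job())
E
```

```text
clk 21.07 pos [ 0.4533 -0.1767  0.3455] yaw -38.0 tilt 0.01 turn 0.0 shift mm [0.8 0.4 0.9] q [ 0.2   0.61  0.12  2.05 -0.14  0.49 -0.24] open 0.138 ff 11.9 F [ 0.2  0.6 -0.8] tool z tilt xy [-0.      0.0001]
the job is handed in; nothing more can be done
None
```

I handed the job in at about 21 s, with no verdict returned: the white mug stands upright on the tray, and the gripper holds the infuser level over its mouth, about 16 mm above the rim and within an estimated 3 mm of centre.

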